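Sweep the loose cheroots into the stop frame

ROBOT

A 6-joint arm with a two-finger parallel gripper is mounted at the origin on a cart in front of the work surface, level with it; the furniture and walls round the work are solid. World frame = base frame: x ahead of the robot, y to its left, z up, the work surface at z = 0. Lengths are in m, angles in rad, forces in N, time in s.
With the tool pointing down it reaches from about 0.225 to 0.875 m from the base axis. Payload 3.4 kg.
Tool frame: the origin (TCP) lies midway between the tips of the shut fingers; the grasp point (between the pads) lies 19 mm behind it (manip.grip_point_offset is the distance from the TCP to the grasp point, in m); z points along the fingers, y is the line along which they close (so a half turn about z gives the same grasp; the last joint's range is limited). The gripper opens to 85 mm and grips with 20 to 120 N. Pads are 22 mm wide; open, the fingers measure 114 mm over their backs; the gripper's body (76 mm by 85 mm) begins 54 mm behind the grasp point. The pads swing forward as they close: fully open they stand 13 mm farther back than shut.
Start: joints at [0.984, 0.276, 1.505, -0, 1.361, -0.121], TCP at [0.258, 0.514, 0.231] pointing down, gripper open.
Joint ranges: [-2.89, 2.89], [-0.75, 2.08], [0.22, 2.7], [-1.18, 4.32], [0.11, 2.71], [-2.7, 2.7]. Speed limits (rad/s): [2.57, 2.57, 3.14, 3.14, 3.14, 3.14].

INTERFACE

Orientations are given as a unit quaternion [w, x, y, z].
In Python, from rig import manip gives the robot as it stands.
- The arm moves only by the shell command python3 -m handwheel 'ROWS' [FORCE]. ROWS is JSON, a list of rows, each an object with "translation": the shift along the tool's x, y, z in m, a list of three; "angular": the turn, a rotation vector about the tool's x, y, z in degrees, a list of three; "hand": the closure, from 0 (fully open) to 1 (shut). A call has 1 to 10 rows; each row shifts and turns the commanded pose from where the row before left it, along the tool's axes as they then stand; what a row does not reach is not made up. A row lasts 1/12 s, in which the tool goes at most 41.7 mm and 7.16 degrees, less where a joint would pass 70% of its speed; a pose out of reach is approached as far as the arm can. A call with a gripper value outside its range is refused whole. The fingers move at their own pace and stop on an object; FORCE is the grip in N (left out, the last holds). Time passes only in rows, so rows that do not move let the fingers close. It gives the time, the measured TCP pose, the force, the opening and the grip force at its end, in the units of the state.
- manip.get_state(): the state, without advancing time (a new reading comes with each control period).
- manip.get_image(name): name is "scene" or "top" or "wrist"; returns the picture (384x512x3 uint8, red, green, blue); there is no depth.
- manip.camera_info(name): a dict with "camera_matrix" (3x3 intrinsics, pixels), "eye" and "orientation" of the camera in the world; the wrist camera has in their place "tool_from_camera" (4x4, takes a point from camera to tool coordinates, whose origin is the TCP and whose axes are the flange's). Camera axes: x right, y down, z forward; pixel columns grow to the right and rows downward; lengths in m; the calibration is good to about 2 mm. A picture is of the moment at which its call begins: read the wrist's pose just before it. camera_info takes no time and is no camera call.
- manip.sign_off(): hands the job in; it is judged then, once.
The state is a dict: "clock": time; "qpos": joint angles; "qd": joint speeds; "effort": joint torques, N m; "position": TCP position; "ee_rot": TCP orientation; "contact_force": force on the tool from outside, world axes, zero at the start; "moment": the same for the moment, N m; "width": finger opening in m; "gripper_force": force on a finger pad.
Only numpy, scipy, OpenCV 4.12 (cv2) and the standard library are available. Lean on these libraries where they do the work, as an engineer would, in place of code of your own. Each camera call takes 0.05 s, during which the arm holds its last target. There are 200 camera calls.

TASK

Sweep the three loose cheroots along the table with your fingers, through the open side of the U-shaped wooden stop frame, until each lies flat on the table wholly inside it. Push them only; do not pick any of them up. Leave the tied bundle, the stamp, the thread spool and the glue pot where they stand.

Things in the scene. Friction and masses are not known exactly. Their poses are not given: they have to be found in the camera images.
- stop_frame: U-shaped frame of pale wooden strips (14 mm thick, 28 mm high), screwed to the table, no floor of its own. Inside 200 mm wide, 120 mm deep. Origin: on the table, middle of the open side, level with the front ends of the side strips; x runs into the frame (back strip's inner face at x = 120 mm), y across (side strips' inner faces at -100 and +100 mm). The open side faces roughly to the robot's right.
- cheroot_a: one of three loose single cheroots (stiff rolled sticks, green-brown with a paper band), about 100 mm long and 12 mm thick, 10 to 17 g, lying flat in front of the frame's open side; it slides and does not roll, and turns if pushed off its middle. Origin: underside, middle of its length; y along the stick, z up.
- cheroot_a_end1 (a point): centre of the +y end of cheroot_a, 49 mm from its middle and 6 mm above its underside
- cheroot_a_end2 (a point): centre of the -y end of cheroot_a, 49 mm from its middle and 6 mm above its underside
- cheroot_b: one of three loose single cheroots (stiff rolled sticks, green-brown with a paper band), about 100 mm long and 12 mm thick, 10 to 17 g, lying flat in front of the frame's open side; it slides and does not roll, and turns if pushed off its middle. Origin: underside, middle of its length; y along the stick, z up.
- cheroot_b_end1 (a point): centre of the +y end of cheroot_b, 49 mm from its middle and 6 mm above its underside
- cheroot_b_end2 (a point): centre of the -y end of cheroot_b, 49 mm from its middle and 6 mm above its underside
- cheroot_c: one of three loose single cheroots (stiff rolled sticks, green-brown with a paper band), about 100 mm long and 12 mm thick, 10 to 17 g, lying flat in front of the frame's open side; it slides and does not roll, and turns if pushed off its middle. Origin: underside, middle of its length; y along the stick, z up.
- cheroot_c_end1 (a point): centre of the +y end of cheroot_c, 49 mm from its middle and 6 mm above its underside
- cheroot_c_end2 (a point): centre of the -y end of cheroot_c, 49 mm from its middle and 6 mm above its underside
- bundle: bystander: flat tied bundle of several cheroots, 104 x 40 x 21 mm, loose; origin at its underside, its long side along y
- stamp: bystander: rubber stamp with turned wooden knob, 36 x 47 mm, 52 mm high, loose, standing; origin at the centre of its underside
- spool: bystander: wooden spool of thread, 40 mm across, 48 mm high, loose, standing; origin at the centre of its underside
- glue: bystander: round pale glue pot, 65 mm across, 44 mm high, loose, standing; origin at the centre of its underside
Mind the look-alikes: they are no part of the job. What is shaped like the cheroot_a but blue or orange is not meant.

How it is judged:
By the outcome, as a careful person would: the job done as asked, in the order asked, and still so for the second after the job is handed in, with the robot touching nothing.
It also fails if it takes over 72 s, if anything falls off the work surface, if the arm or the gripper's body presses on something with over 40 N, if the wrist force passes 120 N, or if a joint passes its speed limit or range.

## Working session

There is one attempt and no reset: what is moved stays moved. The work goes in short steps, Python scripts to look and compute and a shell command to move; the robot and the scene stay as the last step left them, time stands still between calls to the robot, and variables do not carry over. Pictures are saved under pics/ and viewed, at most 10 in all, crops included, and the job is handed in when it is done.

```bash
mkdir -p pics; cat > h.py <<'E'
from rig import manip
import numpy as np, cv2
from scipy.spatial.transform import Rotation as R
def Rq(q): return R.from_quat([q[1],q[2],q[3],q[0]]).as_matrix()
def cam(n):
    c=manip.camera_info(n); K=np.array(c["camera_matrix"])
    if "eye" in c: return K,np.array(c["eye"]),(Rq(c["orientation"]) if np.size(c["orientation"])==4 else np.array(c["orientation"]))
    s=manip.get_state(); T=np.array(c["tool_from_camera"]); Rt=Rq(s["ee_rot"])
    return K,Rt@T[:3,3]+np.array(s["position"]),Rt@T[:3,:3]
def px2w(n,uv,z):
    K,e,Rm=cam(n); d=Rm@np.linalg.solve(K,[uv[0],uv[1],1]); return e+d*(z-e[2])/d[2]
def snap(n,f,crop=None,k=1):
    im=manip.get_image(n)[:,:,::-1]
    if crop: x0,y0,x1,y1=crop; im=im[y0:y1,x0:x1]
    cv2.imwrite("pics/"+f,cv2.resize(im,None,fx=k,fy=k,interpolation=cv2.INTER_CUBIC))
E
python3 - <<'E'
from h import *
snap("top","t1.png",None,1.5)
print(manip.camera_info("top")); s=manip.get_state(); print(s["position"],s["ee_rot"],s["width"],s["clock"])
E
```

```text
{'camera_matrix': array([[369.44904468,   0.        , 252.31394559],
       [  0.        , 369.44904468, 190.35950059],
       [  0.        ,   0.        ,   1.        ]]), 'eye': array([0.41639152, 0.08399248, 0.93656522]), 'orientation': array([-0.06030338,  0.70867749, -0.69955326,  0.06902867])}
[0.25795133 0.51331139 0.23045839] [-3.12395744e-04  2.30778806e-01  9.73005827e-01 -8.39866475e-04] 0.08521421865041603 0.05
```

View pics/t1.png

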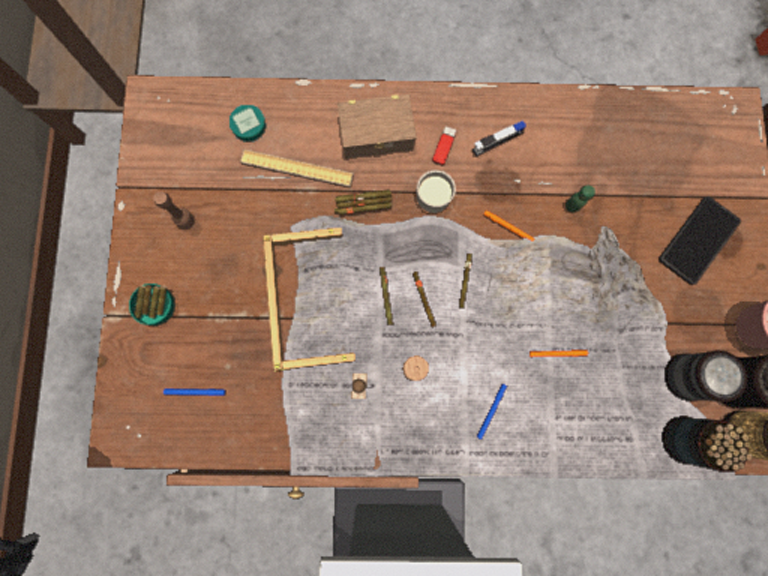

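The top view shows the pale U-frame (corners near 268,237 and 278,367) opening to the right. Three green-brown banded sticks lie at about (387,295), (425,298) and (466,281). Blue and orange look-alikes, the tied bundle (364,203), glue (436,190), spool (416,368) and stamp (359,385) lie apart from them. The arm isn't visible, so I'll check it in the scene view and enlarge the top one.

```bash
python3 - <<'E'
from h import *
snap("top","t2.png",(165,115,345,275),4)
snap("scene","s1.png")
E
```

```text
(no output)
```

View pics/t2.png

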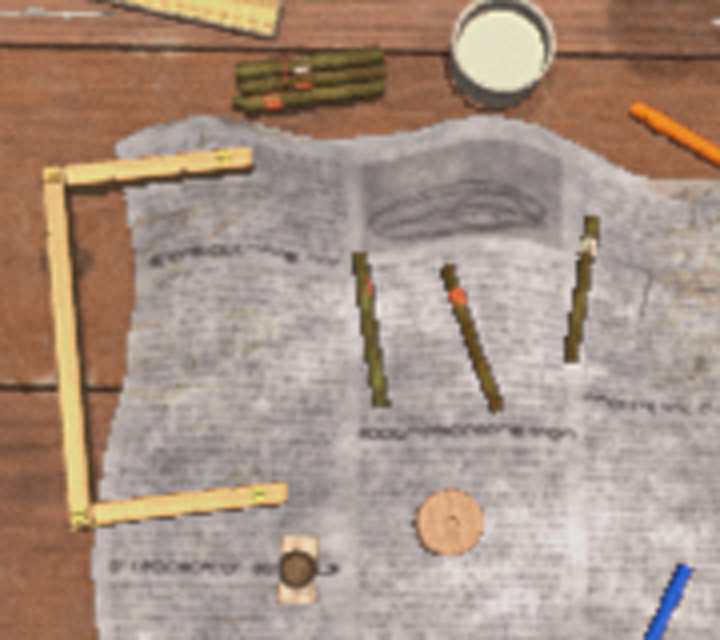

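View pics/s1.png

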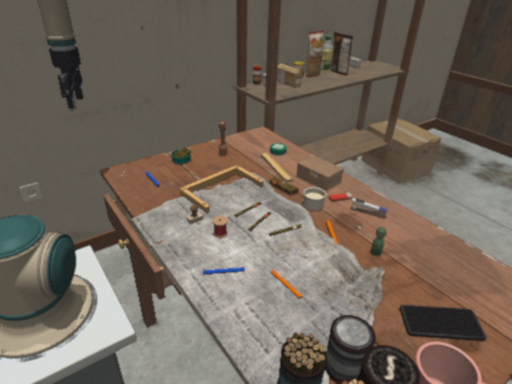

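The crop confirms three green-brown banded sticks at crop (371,330), (472,338) and (580,288), which are the loose cheroots. The blue and orange sticks have no bands. The scene view shows the arm parked to the left, clear of the table objects.

```bash
python3 - <<'E'
from h import *
P={'Lfar_tip':(252,158,.028),'Lfar_corner':(54,176,.028),'near_corner':(82,520,.028),'near_tip':(286,492,.028),
'a1':(358,254,.008),'a2':(382,405,.008),'b1':(447,266,.008),'b2':(497,409,.008),'c1':(591,217,.008),'c2':(571,361,.008),
'spool':(450,523,.048),'stamp':(298,569,.05),'stampbase':(298,569,.01),'glue':(501,46,.044),'bunA':(234,75,.02),'bunB':(384,70,.02)}
for k,(x,y,z) in P.items():
    p=px2w("top",(165+(x)/4,115+(y)/4),z); print(k,p.round(4), round(np.hypot(p[0],p[1]),3))
E
```

```text
Lfar_tip [0.6767 0.1367 0.028 ] 0.69
Lfar_corner [0.6629 0.2617 0.028 ] 0.713
near_corner [0.4475 0.2344 0.028 ] 0.505
near_tip [0.4659 0.111  0.028 ] 0.479
a1 [0.6196 0.0682 0.008 ] 0.623
a2 [0.5223 0.0521 0.008 ] 0.525
b1 [0.6125 0.011  0.008 ] 0.613
b2 [ 0.5207 -0.0206  0.008 ] 0.521
c1 [ 0.6463 -0.0823  0.008 ] 0.652
c2 [ 0.552  -0.0679  0.008 ] 0.556
spool [0.4477 0.0124 0.048 ] 0.448
stamp [0.4197 0.1023 0.05  ] 0.432
stampbase [0.4198 0.1032 0.01  ] 0.432
glue [ 0.7483 -0.0206  0.044 ] 0.749
bunA [0.7345 0.1501 0.02  ] 0.75
bunB [0.7395 0.0529 0.02  ] 0.741
```

```bash
cat >> h.py <<'E'
def go(p,head):
    s=manip.get_state(); M=Rq(s["ee_rot"]); h=np.degrees(np.arctan2(M[1,0],M[0,0]))
    d=M.T@(np.array(p)-s["position"]); t=((h-head)+180)%360-180
    print("t",round(s["clock"],2),"pos",np.round(s["position"],4),"head",round(h,2),"tiltz",M[2].round(3),"w",round(s["width"],4))
    print("tool shift mm",(d*1000).round(1),"turn z deg",round(t,2))
O=np.array([.571,.124]); X=np.array([-.122,.9925])
E
python3 -m handwheel '[{"translation":[0,0,0],"angular":[0,0,6.75],"hand":0.5},{"translation":[0,0,0],"angular":[0,0,6.75],"hand":0.5},{"translation":[0,0,0],"angular":[0,0,6.75],"hand":0.5},{"translation":[0,0,0],"angular":[0,0,6.75],"hand":0.5},{"translation":[0,0,0],"angular":[0,0,6.75],"hand":0.5},{"translation":[0,0,0],"angular":[0,0,6.75],"hand":0.5},{"translation":[0,0,0],"angular":[0,0,6.75],"hand":0.5},{"translation":[0,0,0],"angular":[0,0,6.75],"hand":0.5}]' 20
python3 -c "
from h import *
go([.575,.035,.10],99.4)"
```

```text
clock: 0.82
position: [0.2581, 0.5136, 0.231]
ee_rot: [0.0, 0.65, 0.76, -0.0]
contact_force: [-0.3, 0.4, 0.3]
width: 0.0428
gripper_force: 0.0
t 0.82 pos [0.2581 0.5136 0.231 ] head 98.98 tiltz [-0.    -0.001 -1.   ] w 0.0428
tool shift mm [-522.1  238.4  131.1] turn z deg -0.42
```

```bash
python3 -m handwheel '[{"translation":[-0.026,0.012,0],"angular":[0,0,0],"hand":0.5},{"translation":[-0.026,0.012,0],"angular":[0,0,0],"hand":0.5},{"translation":[-0.026,0.012,0],"angular":[0,0,0],"hand":0.5},{"translation":[-0.026,0.012,0],"angular":[0,0,0],"hand":0.5},{"translation":[-0.026,0.012,0],"angular":[0,0,0],"hand":0.5},{"translation":[-0.026,0.012,0],"angular":[0,0,0],"hand":0.5},{"translation":[-0.026,0.012,0],"angular":[0,0,0],"hand":0.5},{"translation":[-0.026,0.012,0],"angular":[0,0,0],"hand":0.5},{"translation":[-0.026,0.012,0],"angular":[0,0,0],"hand":0.5},{"translation":[-0.026,0.012,0],"angular":[0,0,0],"hand":0.5}]'
python3 -m handwheel '[{"translation":[-0.026,0.012,0],"angular":[0,0,0],"hand":0.5},{"translation":[-0.026,0.012,0],"angular":[0,0,0],"hand":0.5},{"translation":[-0.026,0.012,0],"angular":[0,0,0],"hand":0.5},{"translation":[-0.026,0.012,0],"angular":[0,0,0],"hand":0.5},{"translation":[-0.026,0.012,0],"angular":[0,0,0],"hand":0.5},{"translation":[-0.026,0.012,0.01],"angular":[0,0,0],"hand":0.5},{"translation":[-0.026,0.012,0.025],"angular":[0,0,0],"hand":0.5},{"translation":[-0.026,0.012,0.03],"angular":[0,0,0],"hand":0.5},{"translation":[-0.026,0.012,0.03],"angular":[0,0,0],"hand":0.5},{"translation":[-0.026,0.012,0.03],"angular":[0,0,0],"hand":0.5}]'
python3 -m handwheel '[{"translation":[0,0,0],"angular":[0,0,0],"hand":0.5},{"translation":[0,0,0],"angular":[0,0,0],"hand":0.5}]' 
python3 -c "
from h import *
go([.575,.035,.012],99.4); snap('wrist','w1.png',None,1.5)"
```

```text
clock: 1.65
position: [0.4192, 0.2753, 0.2311]
ee_rot: [-0.0, 0.647, 0.762, -0.0]
contact_force: [0.2, 0.1, -0.4]
width: 0.0431
gripper_force: 0.0
clock: 2.48
position: [0.5798, 0.0382, 0.1051]
ee_rot: [0.0, 0.647, 0.762, 0.0]
contact_force: [0.3, 0.8, -0.0]
width: 0.0424
gripper_force: 0.0
clock: 2.65
position: [0.5782, 0.0383, 0.1038]
ee_rot: [-0.002, 0.648, 0.761, -0.002]
contact_force: [-0.2, 0.7, 1.5]
width: 0.0432
gripper_force: 0.0
t 2.65 pos [0.5782 0.0383 0.1038] head 99.16 tiltz [ 0.001 -0.005 -1.   ] w 0.0432
tool shift mm [-2.9 -3.2 91.8] turn z deg -0.24
```

View pics/w1.png

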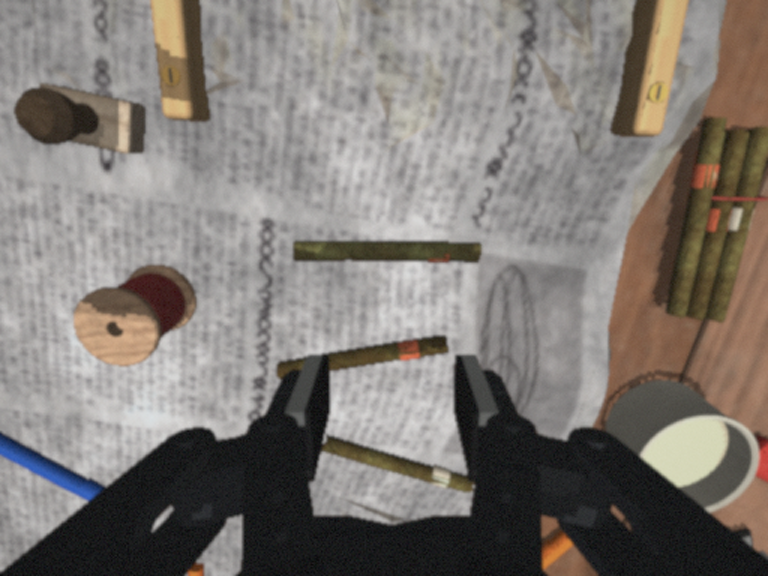

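The wrist view shows the fingers above the gap behind cheroot_a, which lies at (295–480, 251). cheroot_b is at (280,370)–(447,344), and cheroot_c is below it between the fingers. The positions need a cross-check before I go down.

```bash
python3 - <<'E'
from h import *
for k,x,y,z in [('a2',295,251,.008),('a1',480,251,.008),('b2',280,370,.008),('b1',447,344,.008),('nearTip',186,118,.028),('farTip',638,133,.028)]:
    print(k,px2w("wrist",(x/1.5,y/1.5),z).round(4))
E
```

```text
a2 [0.5223 0.0516 0.008 ]
a1 [0.621  0.0678 0.008 ]
b2 [ 0.5206 -0.0215  0.008 ]
b1 [0.6143 0.0109 0.008 ]
nearTip [0.471  0.1108 0.028 ]
farTip [0.6755 0.1376 0.028 ]
```

```bash
python3 -m handwheel '[{"translation":[-0.003,-0.005,0.02],"angular":[0,0,0],"hand":0.5},{"translation":[0,0,0.03],"angular":[0,0,0],"hand":0.5},{"translation":[0,0,0.025],"angular":[0,0,0],"hand":0.5},{"translation":[0,0,0.015],"angular":[0,0,0],"hand":0.5},{"translation":[0,0,0.005],"angular":[0,0,0],"hand":0.5},{"translation":[0,0,0],"angular":[0,0,0],"hand":0.5},{"translation":[0,0,0],"angular":[0,0,0],"hand":0.5}]'
for i in 1 2 ; do python3 -m handwheel '[{"translation":[0,0,0.002],"angular":[0,0,0],"hand":0.5},{"translation":[0,0,0],"angular":[0,0,0],"hand":0.5}]' | egrep 'pos|cont'; done
```

```text
clock: 3.28
position: [0.5757, 0.0364, 0.0128]
ee_rot: [0.001, 0.647, 0.762, 0.001]
contact_force: [-0.1, 0.4, 1.5]
width: 0.0426
gripper_force: 0.0
position: [0.5758, 0.0359, 0.0107]
contact_force: [0.4, 0.6, 0.5]
position: [0.5751, 0.0357, 0.0078]
contact_force: [-0.5, 0.5, 0.2]
```

```bash
python3 -m handwheel '[{"translation":[0,0,0.003],"angular":[0,0,0],"hand":0.5},{"translation":[0,0,0],"angular":[0,0,0],"hand":0.5}]' | egrep 'pos|cont'
python3 -m handwheel '[{"translation":[0,0,0.002],"angular":[0,0,0],"hand":0.5},{"translation":[0,0,0],"angular":[0,0,0],"hand":0.5}]' | egrep 'pos|cont'
python3 -m handwheel '[{"translation":[0,0,0.001],"angular":[0,0,0],"hand":0.5},{"translation":[0,0,0],"angular":[0,0,0],"hand":0.5}]' | egrep 'pos|cont'
python3 -m handwheel '[{"translation":[0,0,0.001],"angular":[0,0,0],"hand":0.5},{"translation":[0,0,0],"angular":[0,0,0],"hand":0.5}]'
python3 -c "
from h import *
go([*(O+X*.083),.004],97)"
```

```text
position: [0.5746, 0.0357, 0.004]
contact_force: [0.6, 0.6, 0.0]
position: [0.5746, 0.0357, 0.0019]
contact_force: [0.3, -0.2, 0.3]
position: [0.5747, 0.0357, 0.0011]
contact_force: [0.2, 0.8, -0.5]
clock: 4.28
position: [0.5747, 0.0357, 0.0001]
ee_rot: [-0.0, 0.647, 0.762, -0.0]
contact_force: [0.4, -0.8, 1.0]
width: 0.0427
gripper_force: 0.0
t 4.28 pos [5.747e-01 3.570e-02 1.000e-04] head 99.31 tiltz [ 0. -0. -1.] w 0.0427
tool shift mm [170.7  13.9  -3.8] turn z deg 2.31
```

```bash
python3 -m handwheel '[{"translation":[0.006,0,0],"angular":[0,0,0],"hand":0.5},{"translation":[0.008,0,0],"angular":[0,0,0],"hand":0.5},{"translation":[0.01,0,0],"angular":[0,0,0],"hand":0.5},{"translation":[0.01,0,0],"angular":[0,0,0.5],"hand":0.5},{"translation":[0.01,0,0],"angular":[0,0,0.5],"hand":0.5},{"translation":[0.01,0,0],"angular":[0,0,0.5],"hand":0.5},{"translation":[0.01,0,0],"angular":[0,0,0.5],"hand":0.5},{"translation":[0.01,0,0],"angular":[0,0,0.3],"hand":0.5},{"translation":[0.01,0,0],"angular":[0,0,0],"hand":0.5},{"translation":[0.01,0,0],"angular":[0,0,0],"hand":0.5}]' | egrep 'pos|cont'
python3 -m handwheel '[{"translation":[0.01,0,0],"angular":[0,0,0],"hand":0.5},{"translation":[0.01,0,0],"angular":[0,0,0],"hand":0.5},{"translation":[0.01,0,0],"angular":[0,0,0],"hand":0.5},{"translation":[0.01,0,0],"angular":[0,0,0],"hand":0.5},{"translation":[0.01,0,0],"angular":[0,0,0],"hand":0.5},{"translation":[0.01,0,0],"angular":[0,0,0],"hand":0.5},{"translation":[0.008,0,0],"angular":[0,0,0],"hand":0.5},{"translation":[0.005,0,0],"angular":[0,0,0],"hand":0.5},{"translation":[0.002,0,0],"angular":[0,0,0],"hand":0.5},{"translation":[0,0,0],"angular":[0,0,0],"hand":0.5}]'
python3 -c "
from h import *
go([*(O+X*.083),.004],97);snap('top','t3.png',(165,115,345,275),4)"
```

```text
position: [0.561, 0.13, 0.0004]
contact_force: [0.2, 0.1, 0.3]
clock: 5.95
position: [0.5521, 0.2036, 0.0003]
ee_rot: [0.0, 0.662, 0.749, 0.0]
contact_force: [0.1, -0.2, -0.2]
width: 0.0427
gripper_force: 0.0
t 5.95 pos [5.521e-01 2.036e-01 3.000e-04] head 97.05 tiltz [ 0.  0. -1.] w 0.0427
tool shift mm [ 1.6  9.1 -3.7] turn z deg 0.05
```

View pics/t3.png

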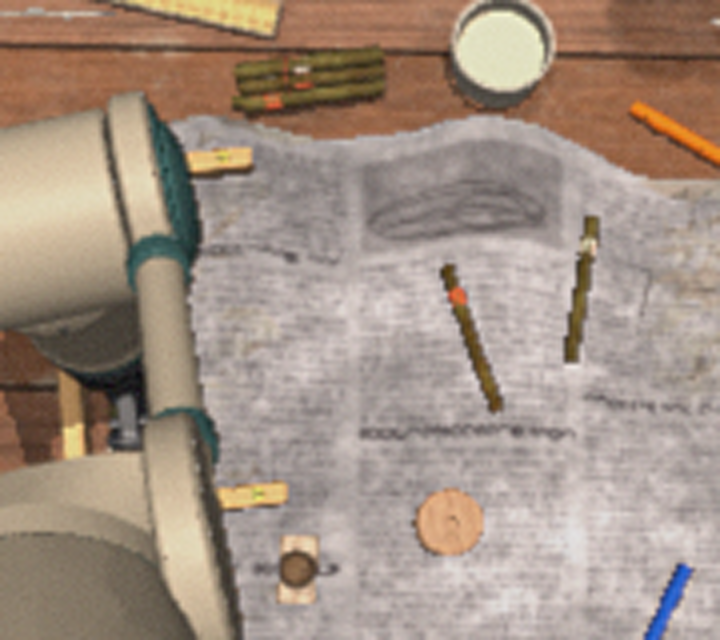

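cheroot_a is gone from its old place and hidden under the arm inside the frame; b, c and the bystanders haven't moved. I'll back off, lift, and move behind b.

```bash
python3 -m handwheel '[{"translation":[-0.01,0,0],"angular":[0,0,0],"hand":0.5},{"translation":[-0.01,0,-0.01],"angular":[0,0,0],"hand":0.5},{"translation":[-0.01,0,-0.03],"angular":[0,0,0],"hand":0.5},{"translation":[-0.015,0,-0.03],"angular":[0,0,0],"hand":0.5},{"translation":[-0.03,0,-0.03],"angular":[0,0,0],"hand":0.5},{"translation":[-0.035,0,0],"angular":[0,0,0],"hand":0.5},{"translation":[-0.035,0,0],"angular":[0,0,-3],"hand":0.5},{"translation":[-0.03,0,0],"angular":[0,0,-3],"hand":0.5},{"translation":[-0.02,0,0],"angular":[0,0,-3],"hand":0.5},{"translation":[-0.01,0,0],"angular":[0,0,-3],"hand":0.5}]' | egrep 'pos|cont'
python3 -m handwheel '[{"translation":[0,0,0],"angular":[0,0,0],"hand":0.5}]'  | egrep 'pos|cont'
python3 -c "
from h import *
go([.5757,-.0287,0],109);snap('wrist','w2.png',None,1.5)"
```

```text
position: [0.5825, -0.0036, 0.1008]
contact_force: [0.2, 1.0, 0.1]
position: [0.5828, -0.003, 0.1006]
contact_force: [-0.6, 0.1, 0.5]
t 6.92 pos [ 0.5828 -0.003   0.1006] head 108.81 tiltz [-0.002  0.001 -1.   ] w 0.0426
tool shift mm [-21.9 -15.2 100.7] turn z deg -0.19
```

View pics/w2.png

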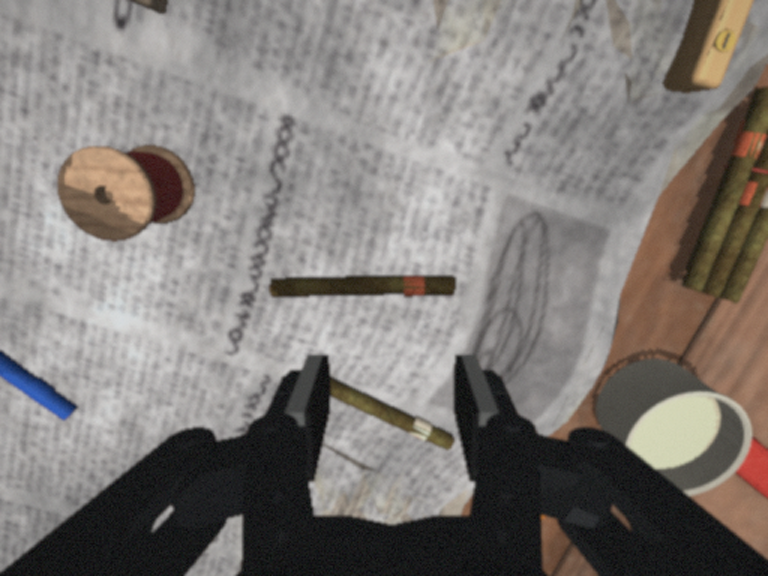

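The wrist view shows b horizontal in the tool frame, centred at (363,285), with c at (390,410) behind it. That fits the computed offset.

```bash
python3 -m handwheel '[{"translation":[-0.011,-0.0075,0],"angular":[0,0,0],"hand":0.5},{"translation":[-0.011,-0.0075,0.01],"angular":[0,0,0],"hand":0.5},{"translation":[0,0,0.02],"angular":[0,0,0],"hand":0.5},{"translation":[0,0,0.03],"angular":[0,0,0],"hand":0.5},{"translation":[0,0,0.025],"angular":[0,0,0],"hand":0.5},{"translation":[0,0,0.011],"angular":[0,0,0],"hand":0.5},{"translation":[0,0,0.004],"angular":[0,0,0],"hand":0.5},{"translation":[0,0,0],"angular":[0,0,0],"hand":0.5},{"translation":[0,0,0],"angular":[0,0,0],"hand":0.5}]' | egrep 'pos|cont'
python3 -c "
from h import *
go([*(O+X*.063),0],97)"
```

```text
position: [0.5759, -0.0245, 0.0006]
contact_force: [1.1, 0.4, 0.4]
t 7.72 pos [ 0.5759 -0.0245  0.0006] head 109.03 tiltz [-0.001  0.001 -1.   ] w 0.043
tool shift mm [203.6  56.9   0.6] turn z deg 12.03
```

```bash
python3 -m handwheel '[{"translation":[0.006,0,0],"angular":[0,0,0],"hand":0.5},{"translation":[0.008,0,0],"angular":[0,0,0],"hand":0.5},{"translation":[0.01,0,0],"angular":[0,0,2],"hand":0.5},{"translation":[0.01,0,0],"angular":[0,0,2],"hand":0.5},{"translation":[0.01,0,0],"angular":[0,0,2],"hand":0.5},{"translation":[0.01,0,0],"angular":[0,0,2],"hand":0.5},{"translation":[0.01,0,0],"angular":[0,0,2],"hand":0.5},{"translation":[0.01,0,0],"angular":[0,0,2],"hand":0.5},{"translation":[0.01,0,0],"angular":[0,0,0],"hand":0.5},{"translation":[0.01,0,0],"angular":[0,0,0],"hand":0.5}]' | egrep 'pos|cont'
python3 -c "
from h import *
go([*(O+X*.063),0],97)"
```

```text
position: [0.5537, 0.0678, 0.0004]
contact_force: [-0.8, -0.5, 0.1]
t 8.55 pos [5.537e-01 6.780e-02 4.000e-04] head 97.08 tiltz [-0.     0.001 -1.   ] w 0.0423
tool shift mm [116.6  24.2   0.4] turn z deg 0.08
```

```bash
python3 -m handwheel '[{"translation":[0.01,0,0],"angular":[0,0,0],"hand":0.5},{"translation":[0.012,0,0],"angular":[0,0,0],"hand":0.5},{"translation":[0.014,0,0],"angular":[0,0,0],"hand":0.5},{"translation":[0.014,0,0],"angular":[0,0,0],"hand":0.5},{"translation":[0.014,0,0],"angular":[0,0,0],"hand":0.5},{"translation":[0.014,0,0],"angular":[0,0,0],"hand":0.5},{"translation":[0.014,0,0],"angular":[0,0,0],"hand":0.5},{"translation":[0.012,0,0],"angular":[0,0,0],"hand":0.5},{"translation":[0.007,0,0],"angular":[0,0,0],"hand":0.5},{"translation":[0.003,0,0],"angular":[0,0,0],"hand":0.5}]' | egrep 'pos|cont'
python3 -m handwheel '[{"translation":[0,0,0],"angular":[0,0,0],"hand":0.5},{"translation":[-0.01,0,0],"angular":[0,0,0],"hand":0.5},{"translation":[-0.01,0,-0.01],"angular":[0,0,0],"hand":0.5},{"translation":[-0.01,0,-0.03],"angular":[0,0,0],"hand":0.5},{"translation":[-0.02,0,-0.035],"angular":[0,0,0],"hand":0.5},{"translation":[-0.03,0,-0.03],"angular":[0,0,0],"hand":0.5},{"translation":[0,0,0],"angular":[0,0,0],"hand":0.5},{"translation":[0,0,0],"angular":[0,0,0],"hand":0.5}]' | egrep 'pos|cont'
python3 -c "
from h import *
n=np.radians(81.3)
go([.599-.025*np.cos(n),-.075-.025*np.sin(n),0.1],81.3);snap('wrist','w3.png',None,1.5)"
```

```text
position: [0.5395, 0.1811, -0.0002]
contact_force: [0.6, -0.1, -0.4]
position: [0.5513, 0.0982, 0.107]
contact_force: [0.6, -0.1, -0.3]
t 10.05 pos [0.5513 0.0982 0.107 ] head 96.78 tiltz [-0.001  0.005 -1.   ] w 0.0428
tool shift mm [-201.7   20.2    7.3] turn z deg 15.48
```

View pics/w3.png

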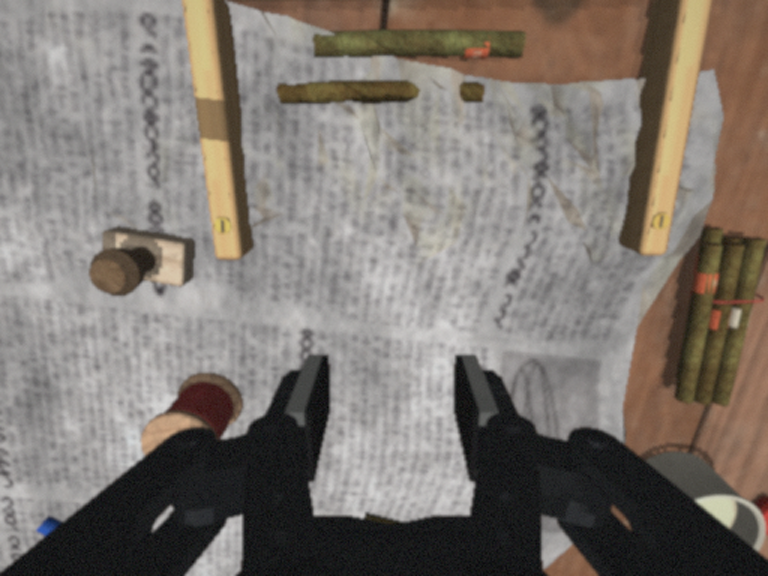

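a lies at (315–523,44) and b at (278–485,92), both inside the frame. There is a pale gap in b near (440,92), which I'll look at later from another view. The bystanders are unmoved, so I'll go on to c.

```bash
python3 -m handwheel '[{"translation":[-0.025,0.0025,0],"angular":[0,0,0],"hand":0.5},{"translation":[-0.025,0.0025,0],"angular":[0,0,0],"hand":0.5},{"translation":[-0.025,0.0025,0],"angular":[0,0,0],"hand":0.5},{"translation":[-0.025,0.0025,0],"angular":[0,0,0],"hand":0.5},{"translation":[-0.025,0.0025,0],"angular":[0,0,0],"hand":0.5},{"translation":[-0.025,0.0025,0],"angular":[0,0,0],"hand":0.5},{"translation":[-0.025,0.0025,0],"angular":[0,0,0],"hand":0.5},{"translation":[-0.025,0.0025,0],"angular":[0,0,5],"hand":0.5},{"translation":[0,0,0],"angular":[0,0,5],"hand":0.5},{"translation":[0,0,0],"angular":[0,0,5.5],"hand":0.5}]' | egrep 'pos|cont'
python3 -m handwheel '[{"translation":[0,0,0],"angular":[0,0,0],"hand":0.5}]'  | egrep 'pos|cont'
python3 -c "
from h import *
n=np.radians(81.3)
go([.599-.025*np.cos(n),-.075-.025*np.sin(n),0],81.3);snap('wrist','w4.png',None,1.5)
snap('top','t4.png',(165,115,345,275),4)"
```

```text
position: [0.5927, -0.0963, 0.1022]
contact_force: [-0.4, 1.1, 0.6]
position: [0.5924, -0.0952, 0.1023]
contact_force: [-0.5, 0.1, 0.4]
t 11.02 pos [ 0.5924 -0.0952  0.1023] head 81.38 tiltz [ 0.001 -0.004 -1.   ] w 0.0431
tool shift mm [ -4.1   3.9 102.3] turn z deg 0.08
```

View pics/w4.png

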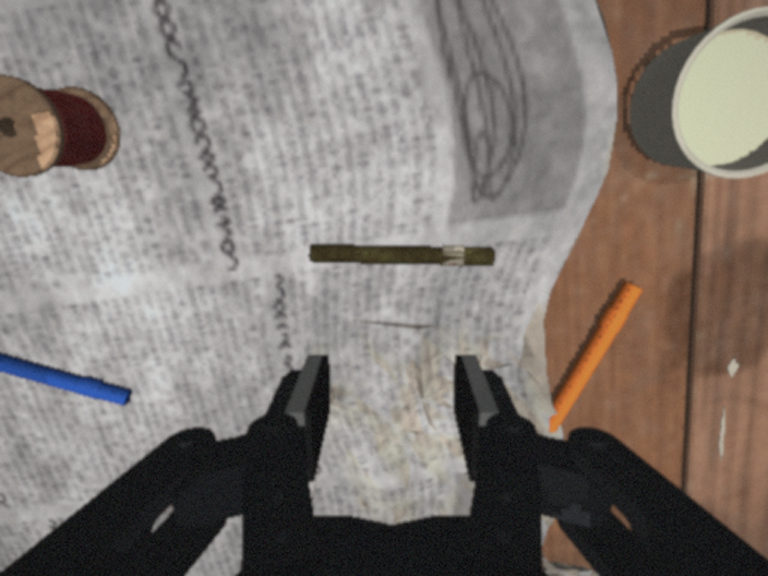

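View pics/t4.png

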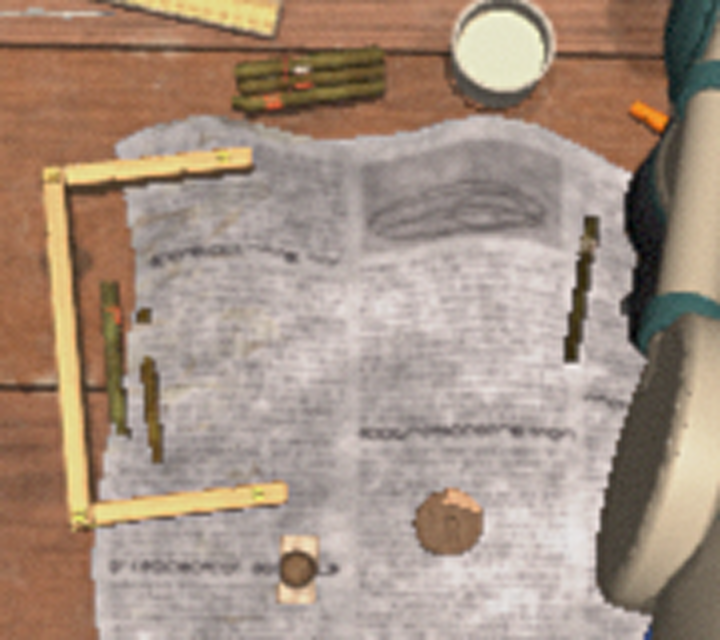

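a and b are both inside the frame in the top view; the crumpled newspaper visually covers part of b, so it isn't broken. c is centred ahead of the fingers at (402,254), so I'll go down behind it and push.

```bash
python3 -m handwheel '[{"translation":[-0.004,0.004,0.01],"angular":[0,0,0],"hand":0.5},{"translation":[0,0,0.025],"angular":[0,0,0],"hand":0.5},{"translation":[0,0,0.03],"angular":[0,0,0],"hand":0.5},{"translation":[0,0,0.022],"angular":[0,0,0],"hand":0.5},{"translation":[0,0,0.01],"angular":[0,0,0],"hand":0.5},{"translation":[0,0,0.004],"angular":[0,0,0],"hand":0.5},{"translation":[0,0,0],"angular":[0,0,0],"hand":0.5},{"translation":[0,0,0],"angular":[0,0,0],"hand":0.5}]' | egrep 'pos|cont'
python3 -m handwheel '[{"translation":[0.006,0,0],"angular":[0,0,0],"hand":0.5},{"translation":[0.008,0,0],"angular":[0,0,0],"hand":0.5},{"translation":[0.01,0,0],"angular":[0,0,-2],"hand":0.5},{"translation":[0.01,0,0],"angular":[0,0,-2],"hand":0.5},{"translation":[0.01,0,0],"angular":[0,0,-2],"hand":0.5},{"translation":[0.01,0,0],"angular":[0,0,-2],"hand":0.5},{"translation":[0.01,0,0],"angular":[0,0,-2],"hand":0.5},{"translation":[0.01,0,0],"angular":[0,0,-2],"hand":0.5},{"translation":[0.01,0,0],"angular":[0,0,-2],"hand":0.5},{"translation":[0.01,0,0],"angular":[0,0,-1.5],"hand":0.5}]' | egrep 'pos|cont'
python3 -c "
from h import *
go([*(O+X*.035),0],97)"
```

```text
position: [0.598, -0.0999, 0.0039]
contact_force: [0.2, -0.0, 0.4]
position: [0.6011, -0.005, 0.0031]
contact_force: [0.1, -0.8, 0.8]
t 12.62 pos [ 0.6011 -0.005   0.0031] head 97.2 tiltz [ 0. -0. -1.] w 0.0429
tool shift mm [166.8 -13.6   3.2] turn z deg 0.2
```

```bash
python3 -m handwheel '[{"translation":[-0.003,0,0.0015],"angular":[0,0,0],"hand":0.5},{"translation":[0.003,0,0.0015],"angular":[0,0,0],"hand":0.5},{"translation":[0.01,0,0],"angular":[0,0,0],"hand":0.5},{"translation":[0.012,0,0],"angular":[0,0,0],"hand":0.5},{"translation":[0.012,0,0],"angular":[0,0,0],"hand":0.5},{"translation":[0.012,0,0],"angular":[0,0,0],"hand":0.5},{"translation":[0.012,0,0],"angular":[0,0,0],"hand":0.5},{"translation":[0.012,0,0],"angular":[0,0,0],"hand":0.5},{"translation":[0.012,0,0],"angular":[0,0,0],"hand":0.5},{"translation":[0.012,0,0],"angular":[0,0,0],"hand":0.5}]' | egrep 'pos|cont'
python3 -m handwheel '[{"translation":[0.012,0,0],"angular":[0,0,0],"hand":0.5},{"translation":[0.012,0,0],"angular":[0,0,0],"hand":0.5},{"translation":[0.012,0,0],"angular":[0,0,0],"hand":0.5},{"translation":[0.012,0,0],"angular":[0,0,0],"hand":0.5},{"translation":[0.01,0,0],"angular":[0,0,0],"hand":0.5},{"translation":[0.007,0,0],"angular":[0,0,0],"hand":0.5},{"translation":[0.004,0,0],"angular":[0,0,0],"hand":0.5},{"translation":[0.002,0,0],"angular":[0,0,0],"hand":0.5},{"translation":[0,0,0],"angular":[0,0,0],"hand":0.5},{"translation":[-0.01,0,0],"angular":[0,0,0],"hand":0.5}]' | egrep 'pos|cont'
python3 -m handwheel '[{"translation":[-0.015,0,0],"angular":[0,0,0],"hand":0.5},{"translation":[-0.01,0,-0.03],"angular":[0,0,0],"hand":0.5},{"translation":[-0.02,0,-0.035],"angular":[0,0,0],"hand":0.5},{"translation":[-0.03,0,-0.035],"angular":[0,0,0],"hand":0.5},{"translation":[-0.04,0,0],"angular":[0,0,0],"hand":0.5},{"translation":[-0.04,0,0],"angular":[0,0,0],"hand":0.5},{"translation":[-0.04,0,0],"angular":[0,0,0],"hand":0.5},{"translation":[-0.03,0,0],"angular":[0,0,0],"hand":0.5},{"translation":[-0.02,0,0],"angular":[0,0,0],"hand":0.5},{"translation":[0,0,0],"angular":[0,0,0],"hand":0.5}]' | egrep 'pos|cont|clock'
python3 -c "
from h import *
snap('top','t5.png',(165,115,345,275),4)"
```

```text
position: [0.5896, 0.0886, 0.0003]
contact_force: [0.4, -0.6, -0.3]
position: [0.5823, 0.1484, 0.0003]
contact_force: [0.1, 0.5, -0.0]
clock: 15.12
position: [0.6123, -0.0989, 0.0969]
contact_force: [0.5, -0.6, 0.9]
```

View pics/t5.png

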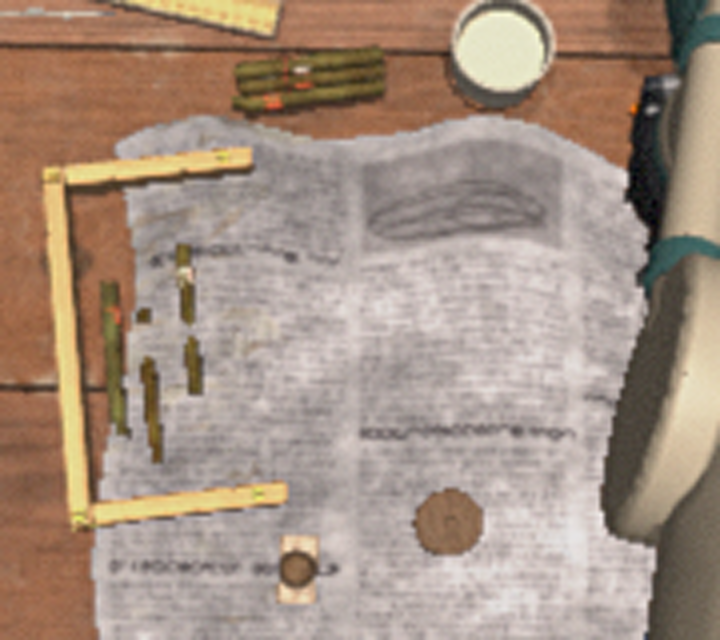

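All three sticks are inside the frame with wide margins: a at crop (115,360), b at (150,390) and c at (190,320). The crumpled paper hides short stretches of b and c. The bystanders haven't moved and the arm is clear.

```bash
python3 -c "
from h import *
print(manip.sign_off())"
```

```text
the job is handed in; nothing more can be done
None
```

I pushed the three loose cheroots into the stop frame; the last picture shows all of them wholly inside, the bundle, stamp, spool and glue pot where they stood, and I handed the job in at about 15 s.

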